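# Push a part carrier round the bend and home it at the inspection station

### The arm

A 6-joint arm with a two-finger parallel gripper is mounted at the origin on the work surface. World frame = base frame: x ahead of the robot, y to its left, z up, the work surface at z = 0. Lengths are in m, angles in rad, forces in N, time in s.
With the tool pointing down it reaches from about 0.3 to 1 m from the base axis. Payload 5.1 kg.
Tool frame: the origin (TCP) lies between the finger pads; the fingertips stand 19 mm ahead of it and the grasp point (between the pads) is the TCP; z points along the fingers, y is the line along which they close (so a half turn about z gives the same grasp; the last joint's range is limited). The gripper opens to 95 mm and grips with 3 to 60 N. Pads are 20 mm wide; open, the fingers measure 119 mm over their backs; the gripper's body (75 mm by 180 mm) begins 59 mm behind the grasp point.
Start: joints at [1.115, 0.124, 1.65, -0, 1.367, -0.083], TCP at [0.237, 0.605, 0.234] pointing down, gripper open.
Joint ranges: [-2.61, 2.61], [-1.02, 2.33], [0.03, 2.71], [-1.35, 4.49], [0.32, 2.68], [-2.91, 2.91]. Speed limits (rad/s): [2.57, 2.57, 3.14, 3.14, 3.14, 3.14].

### API

Orientations are given as a rotation vector (axis times angle).
In Python, from station import manip, eoat, get_image, get_calibration, job, find_in, monitor gives the robot as it stands. Calls block until the motion is done:
- manip.reach(position, orientation): joint-space move of the TCP to a pose.
- manip.move_straight(position, rotation=None, rate=0.15, force_limit=None): straight line of the TCP; rotation=None keeps the orientation; rate is the mean speed in m/s. With force_limit (N) it stops when the force on the tool has changed by that much, and returns True; else False.
- manip.movej(angles): joint-space move.
- eoat.move_gripper(opening): finger opening in m; the grip force is fixed at half the most; returns when the fingers have stopped.
- manip.hold(seconds).
- manip.solve_ik(position, orientation): joint angles nearest the present ones, or None.
- get_image(name): name is "side" or "top"; returns (picture, depth): 420x560x3 uint8, red, green, blue; 420x560 float32, m along the optical axis (not along the pixel's ray), 0 where there is no reading.
- get_calibration(name): a dict with "camera_matrix" (3x3 intrinsics, pixels), "camera_from_world" (4x4, takes a point from world to camera coordinates). Camera axes: x right, y down, z forward; pixel columns grow to the right and rows downward; lengths in m; the calibration is good to about 2 mm. A picture is of the moment at which its call begins. get_calibration takes no time and is no camera call.
A pose or a line that the arm cannot do raises manip.PlanningError and nothing moves.
- job.finish_job(): hands the job in; it is judged then, once.
Trained networks look in the newest picture that a camera, given by its name, has taken for a name from the list of things; names that differ only in an ending like _2 or _b are one class to them, and where a whole thing is asked for, a point or a joint stands for the part that bears it (a point fixed in the world has none). Each returns a list of dicts, best first, with "score" (0 to 1); they miss things now and then, are a little off and sometimes report something else, mostly with a low value. They report only what shows in the picture. A call takes as long as a camera call. They do not tell look-alikes from the thing itself.
- find_in(name, camera): "extent" ([left, top, right, bottom] in pixels, round what is visible of it).
Readings, each from a call of its own:
- monitor.read_time_s(): time.
- monitor.read_qpos(): joint angles.
- monitor.read_joint_velocities(): joint speeds.
- monitor.read_effort(): joint torques, N m.
- monitor.read_eef_pos(): TCP position.
- monitor.read_orientation(): TCP orientation.
- monitor.read_ft_force(): force on the tool from outside, world axes, zero at the start.
- monitor.read_torque(): the same for the moment, N m.
- monitor.read_opening(): finger opening in m.
- monitor.read_grip_force(): force on a finger pad.
Only numpy, scipy, OpenCV 4.12 (cv2) and the standard library are available. Lean on these libraries where they do the work, as an engineer would, in place of code of your own. Each camera call takes 0.05 s, during which the arm holds its last target. There are 200 camera calls.

### The job

Push the part carrier in the guide track along its lane and gently round the bend, then on along the exit lane until it is fully home against the end stop and the spring latch has snapped in behind it. Ease it through without jamming it against the rails or ramming the stop, let go, and leave the other things on the bench where they are.

Things in the scene. Friction and masses are not known exactly. Their poses are not given: they have to be found in the camera images.
- track: L-shaped dark steel plate, 14 mm thick, with a guide track of two aluminium rails. Origin: on its underside below the lane's centre line, where the bend begins. +x: along the straight entry lane (from x = -135 mm) towards the bend, which turns 90 deg left to the exit lane. Rails 14 mm high, 44 mm apart: 2 mm play each side of the carrier's foot; their lips keep it from lifting.
- bend (a point): nominal centre of the bend, on the plate's top at (0, 80 mm) of the track, axes as the track's; the lane's centre line runs round it at 80 mm radius. The rails are clamped through slots in the plate: bend and exit lane may sit up to 12 mm either way along the track's x from every x given here, unmeasured. A sprung black shoe on the bend's inside presses the foot to the outer rail: 3 to 5 N.
- exit (a point): nominal start of the exit lane's centre line, at (80, 80 mm) of the track; lane along +y for 160 mm. The stop (brass pad meets the nose) is clamped anywhere within 36 mm: the carrier is home with its origin 58 to 94 mm along +y from here, unmeasured: feel for it. Stop and latch housing 37 mm above the table, two stop knobs 47 mm, 26 mm either side, 48 mm past home; camera from 185 mm, 75 mm high.
- carrier: part carrier in the entry lane, nose to the bend. Black foot 64 x 40 x 8 mm with round ends; aluminium body 26 mm wide up to 22 mm, round nose, square back; small brass part on the nose, top at 26 mm; in the middle a round steel post 14 mm across, 22 to 60 mm up: push or hold this. About 0.4 kg, friction about 0.2. Origin: centre of the foot's underside, 14 mm above the table; +x to the nose.
- latch (a joint): spring latch on the outer side of the exit lane, m pushed aside: 0 = out in the lane (rest), 4 to 9 mm while the carrier's body passes. Its ramp meets the nose some 50 mm before home; pushing past takes 3 to 6 N. It snaps in behind the carrier's square back only within 2 mm of fully home. Rails, latch and stop bear 35 N in all from the carrier; a 12 N push against the stop makes that.
- spare: bystander: an empty carrier of the same make standing on the bench, not in the track; origin under its foot
- loupe: bystander: black eye loupe, 35 mm across, 30 mm high; origin under its centre
- jar: bystander: small glass jar with white cap, 42 mm across and high; origin under its centre
- tweezers: bystander: steel tweezers lying flat, 140 mm long along x, 8 mm high; origin at the underside near the middle
- driver: bystander: small black screwdriver lying, 150 mm long along x; origin at the underside near the middle
- micrometer: bystander: hand micrometer lying flat, 130 mm long along x, 18 mm high; origin at the underside near the middle
Not all that is in view belongs to the job. What is shaped like the carrier but blue or purple is not meant.

How it is judged:
On the way, in this order (a step that is already met when the one before it is completed fails the run):
1. the carrier is round the bend: it points along the exit lane and its middle is past the end of the curve (angle between the x axis of carrier and the y axis of track, either way round below 0.25 rad and y of carrier in the frame of track above 0.078 m), for 0.1 s.
2. the carrier is pushed in past the latch, which rides on its flank (value of joint latch above 0.003 m and y of carrier in the frame of track above 0.11 m), for 0.02 s.
At the end, for the whole second after the job is handed in: The carrier is in the exit lane against the stop (origin over 134 mm along the track's y, nose along the lane within 0.2 rad, tilt under 0.06 rad), the latch is back out behind it (under 1.5 mm), the carrier is at rest (under 10 mm/s) and the fingers are off it (value of joint latch below 0.0015 m and y of carrier in the frame of track above 0.134 m and angle between the x axis of carrier and the y axis of track, either way round below 0.2 rad and angle between carrier's own z axis and vertical below 0.06 rad and linear speed of carrier below 0.01 m/s and contact force between the fingers and carrier below 0.05 N); the robot touches nothing.
It fails at once if the carrier jams or is rammed: more than 35 N in all between the carrier and the track with its rails, latch and stop (contact force between carrier and track above 35 N).
It fails at once if a bystander is moved by more than 10 mm (distance of any of spare, loupe, jar, tweezers, driver, micrometer from where it was at the start of the episode above 0.01 m).
It also fails if it takes over 54 s, if anything falls off the work surface, if the arm or the gripper's body presses on something with over 40 N, if the wrist force passes 120 N, or if a joint passes its speed limit or range.

## Working session

There is one attempt and no reset: what is moved stays moved. The work goes in short steps, each a Python script; the robot and the scene stay as the last script left them, time stands still between calls to the robot, and variables do not carry over. Pictures are saved under pics/ and viewed, at most 10 in all, crops included, and the job is handed in when it is done.

```bash
mkdir -p pics; ls; python3 - <<'E'
from station import *
import cv2, numpy as np
for n in ("top","side"):
    im,d=get_image(n); cv2.imwrite(f"pics/{n}0.png",im[:,:,::-1]); np.save(f"pics/{n}0.npy",d)
    c=get_calibration(n); print(n,np.round(c["camera_matrix"],1).tolist(),np.round(c["camera_from_world"],3).tolist())
    for k in ("track","carrier","latch","spare","exit","bend"):
        print(k,[(np.round(r["extent"]).tolist(),round(r["score"],2)) for r in find_in(k,n)])
print(monitor.read_time_s(),monitor.read_orientation(),monitor.read_ft_force())
E
```

```text
pics
top [[537.6, 0.0, 279.7], [0.0, 537.6, 209.8], [0.0, 0.0, 1.0]] [[-0.083, -0.997, 0.003, -0.038], [-0.971, 0.08, -0.225, 0.528], [0.224, -0.021, -0.974, 1.062], [0.0, 0.0, 0.0, 1.0]]
track [([88.0, 142.0, 325.0, 288.0], 0.7)]
carrier [([365.0, 217.0, 398.0, 238.0], 0.76), ([350.0, 290.0, 371.0, 324.0], 0.63), ([272.0, 217.0, 294.0, 243.0], 0.62)]
latch [([197.0, 183.0, 209.0, 188.0], 0.37)]
spare [([219.0, 262.0, 249.0, 287.0], 0.9)]
exit [([87.0, 144.0, 324.0, 287.0], 0.74)]
bend [([86.0, 144.0, 322.0, 284.0], 0.85)]
side [[441.3, 0.0, 274.3], [0.0, 441.3, 209.3], [0.0, 0.0, 1.0]] [[-0.968, -0.249, 0.019, 0.518], [-0.195, 0.707, -0.68, 0.163], [0.156, -0.662, -0.733, 0.716], [0.0, 0.0, 0.0, 1.0]]
track [([187.0, 188.0, 368.0, 420.0], 0.74)]
carrier [([391.0, 160.0, 426.0, 188.0], 0.82), ([320.0, 125.0, 344.0, 156.0], 0.78), ([292.0, 186.0, 326.0, 210.0], 0.61), ([186.0, 189.0, 370.0, 418.0], 0.38)]
latch [([189.0, 189.0, 370.0, 420.0], 0.54)]
spare [([324.0, 244.0, 364.0, 284.0], 0.79), ([189.0, 190.0, 369.0, 420.0], 0.34)]
exit [([189.0, 190.0, 369.0, 420.0], 0.76), ([306.0, 159.0, 358.0, 173.0], 0.42)]
bend [([187.0, 191.0, 371.0, 416.0], 0.78)]
0.7 [5.82152562e-01 3.08717819e+00 4.52650500e-05] [ 0.14278187 -0.70130007 -0.01044591]
```

```bash
python3 - <<'E'
import cv2
a=cv2.imread("pics/top0.png")[110:340,60:440]; cv2.imwrite("pics/topc.png",cv2.resize(a,(760,460),interpolation=cv2.INTER_CUBIC))
a=cv2.imread("pics/side0.png"); cv2.imwrite("pics/sidec.png",cv2.resize(a,(800,600),interpolation=cv2.INTER_CUBIC))
E
```

```text
(no output)
```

View pics/topc.png

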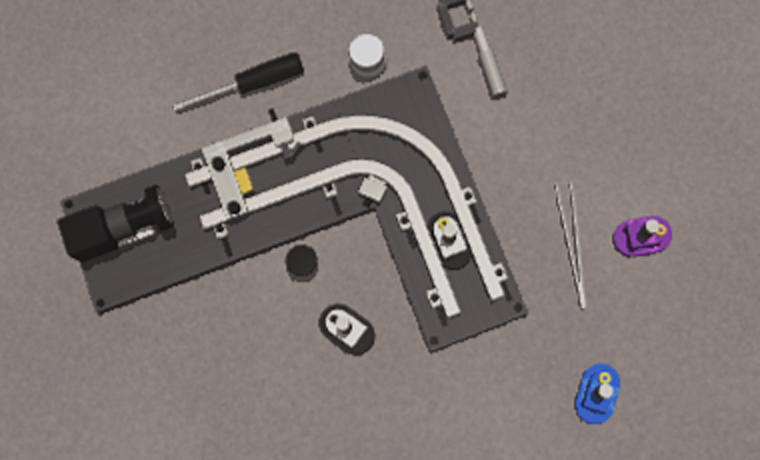

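View pics/sidec.png

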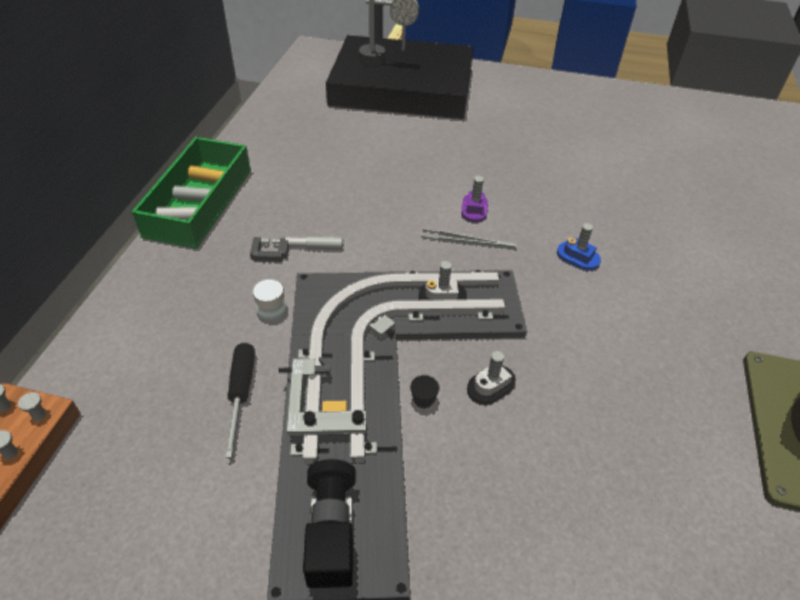

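The top view (2x crop, offset 60,110) shows the L track. The entry lane starts at about (475,310), and the real carrier sits in it with its post at about (447,235). The bend runs to the upper left, the stop with its brass pad is at about (240,180), and the latch is at (285,145). The spare is at (345,327). Next I'll rectify the top view to the rail-top plane and measure there.

```bash
cat > h.py <<'E'
from station import *
import cv2, numpy as np
def P(n):
    c=get_calibration(n); return c["camera_matrix"]@c["camera_from_world"][:3]
def Hz(n,z):
    p=P(n); return np.c_[p[:,0],p[:,1],p[:,2]*z+p[:,3]]   # (x,y,1)->pixel
def unproj(n,uv,z):
    q=np.linalg.inv(Hz(n,z))@[uv[0],uv[1],1]; return q[:2]/q[2]
X1,Y1,S=0.68,0.40,0.0006
def rect(im,n,z,w=800,h=600):   # rectified: world x = X1 - S*row, y = Y1 - S*col
    A=np.array([[0,-S,X1],[-S,0,Y1],[0,0,1]])
    return cv2.warpPerspective(im,Hz(n,z)@A,(w,h),flags=cv2.INTER_CUBIC|cv2.WARP_INVERSE_MAP)
def r2w(c,r): return np.array([X1-S*r,Y1-S*c])
E
python3 - <<'E'
from h import *
for p in [(88,142),(325,288),(88,288),(325,142),(283,222)]: print(p,unproj("top",p,.014))
im=cv2.imread("pics/top0.png")
x0,y0=unproj("top",(205,215),.028); 
import re
s=open("h.py").read(); s=re.sub(r"X1,Y1,S=.*",f"X1,Y1,S={x0+.18:.3f},{y0+.24:.3f},0.0006",s); open("h.py","w").write(s)
print(x0,y0)
import importlib,h; importlib.reload(h)
r=h.rect(im,"top",.028); cv2.imwrite("pics/rect.png",r)
E
```

```text
(88, 142) [0.72467632 0.33279013]
(325, 288) [ 0.35783401 -0.16309828]
(88, 288) [0.39905469 0.33375281]
(325, 142) [ 0.6812174 -0.1961899]
(283, 222) [ 0.50650566 -0.08691589]
0.5326558027649191 0.07879657547554256
```

View pics/rect.png

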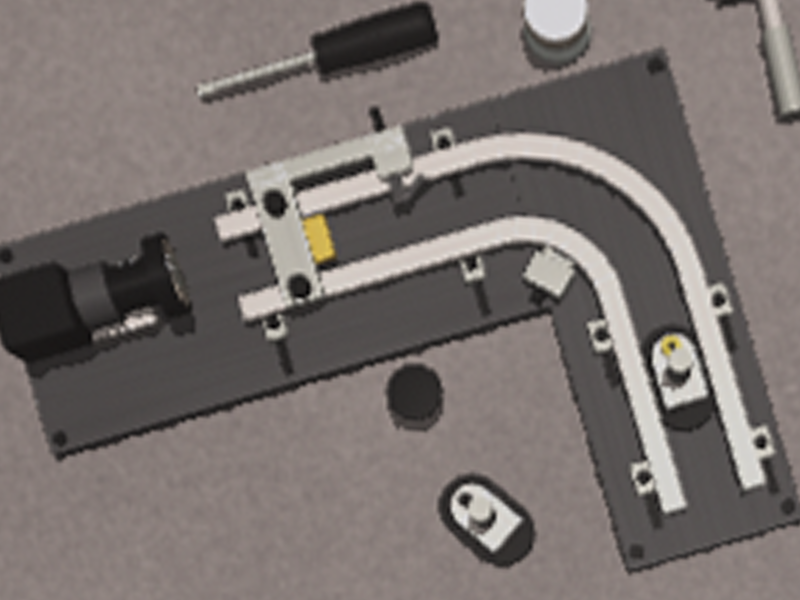

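The rectified view shows both rails clearly: entry from (713,495), bend outside near (640,170), exit going left to (235,265). I'll fit the lane model to the rail pixels in both cameras.

```bash
cat >> h.py <<'E'
def model(p,uv):  # distance of world pts to lane centre line; p = bend-start point(x,y), yaw
    c,s=np.cos(p[2]),np.sin(p[2]); d=uv-p[:2]; x=d@[c,s]; y=d@[-s,c]
    arc=np.hypot(x,y-.08)-.08
    return x,y,np.where((x<0),-y,np.where(y>.08,x-.08,arc))
E
python3 - <<'E'
from h import *
from scipy.optimize import least_squares
p=np.array([*r2w(665,290),np.arctan2(205,-(713-665)*-1)])
a=r2w(713,495);b=r2w(660,285);d=b-a;p=np.array([*b,np.arctan2(d[1],d[0])]);print(p)
for n in("top","side"):
    im=cv2.imread(f"pics/{n}0.png").astype(float)
    m=(im.min(2)>165); v,u=np.nonzero(m)
    pts=np.array([unproj(n,q,.028) for q in zip(u,v)])
    q=np.r_[p,.026]
    for k in range(6):
        x,y,e=model(q,pts)
        lim=.012 if k<2 else .008
        sel=(abs(abs(e)-q[3])<lim)&(x>-.135)&(y<.215)&~((abs(y-.175)<.08)&(x>.09)&0)
        f=lambda r:(lambda e:abs(e)-r[3])(model(r,pts[sel])[2])
        q=least_squares(f,q,loss="soft_l1",f_scale=.004,x_scale=[.01,.01,.1,.01]).x
    x,y,e=model(q,pts[sel]); print(n,q,sel.sum(),np.std(abs(e)-q[3]),(np.percentile(abs(e),[2,98])))
    for nm,s2 in (("entry",x<-.02),("arc",(x>0)&(y<.08)),("exit",y>.09)):
        for sg in(1,-1): 
            t=e[s2&(e*sg>0)]; print(nm,sg,len(t),t.mean().round(4) if len(t) else 0)
    print("min x",x.min(), "max y",y.max())
# post top: carrier
im=cv2.imread("pics/top0.png"); d=np.load("pics/top0.npy")
for n in("top","side"):
    d=np.load(f"pics/{n}0.npy"); c=get_calibration(n); K=c["camera_matrix"];T=np.linalg.inv(c["camera_from_world"])
    v,u=np.nonzero(d>0); z=d[v,u]
    w=(T[:3]@np.c_[(np.c_[u,v,np.ones(len(u))]@np.linalg.inv(K).T)*z[:,None],np.ones(len(u))].T).T
    x,y,e=model(p,w[:,:2]); s=(abs(e)<.016)&(w[:,2]>.066)&(w[:,2]<.085)&(x<.02)&(x>-.13)
    print(n,"post",s.sum(),w[s].mean(0),w[s].std(0),x[s].mean(),e[s].mean())
E
```

```text
[ 0.542     -0.077      0.2472183]Traceback (most recent call last):
  File "<stdin>", line 8, in <module>
  File "h.py", line 8, in unproj
    q=np.linalg.inv(Hz(n,z))@[uv[0],uv[1],1]; return q[:2]/q[2]
                    ~~^^^^^
  File "h.py", line 6, in Hz
    p=P(n); return np.c_[p[:,0],p[:,1],p[:,2]*z+p[:,3]]   # (x,y,1)->pixel
  File "h.py", line 4, in P
    c=get_calibration(n); return c["camera_matrix"]@c["camera_from_world"][:3]
ValueError: time passes only in moves, steps and waits
```

```bash
sed -i 's/^def P(n):/import functools\n@functools.lru_cache\ndef P(n):/' h.py
cat > fit.py <<'E'
from h import *
from scipy.optimize import least_squares
a=r2w(713,495);b=r2w(660,285);d=b-a;p=np.array([*b,np.arctan2(d[1],d[0])])
for n in("top","side"):
    im=cv2.imread(f"pics/{n}0.png").astype(float)
    m=(im.min(2)>165); v,u=np.nonzero(m)
    pts=np.array([unproj(n,q,.028) for q in zip(u,v)])
    q=np.r_[p,.026]
    for k in range(6):
        x,y,e=model(q,pts)
        lim=.012 if k<2 else .008
        sel=(abs(abs(e)-q[3])<lim)&(x>-.135)&(y<.215)
        f=lambda r:abs(model(r,pts[sel])[2])-r[3]
        q=least_squares(f,q,loss="soft_l1",f_scale=.004,x_scale=[.01,.01,.1,.01]).x
    x,y,e=model(q,pts[sel]); print(n,q,sel.sum(),np.std(abs(e)-q[3]),(np.percentile(abs(e),[2,98])))
    for nm,s2 in (("entry",x<-.02),("arc",(x>0)&(y<.08)),("exit",y>.09)):
        for sg in(1,-1): 
            t=e[s2&(e*sg>0)]; print(nm,sg,len(t),t.mean().round(4) if len(t) else 0)
    print("min x",x.min(), "max y",y.max())
    if n=="top": p=q[:3]
for n in("top","side"):
    d=np.load(f"pics/{n}0.npy"); c=get_calibration(n); K=c["camera_matrix"];T=np.linalg.inv(c["camera_from_world"])
    v,u=np.nonzero(d>0); z=d[v,u]
    w=(T[:3]@np.c_[(np.c_[u,v,np.ones(len(u))]@np.linalg.inv(K).T)*z[:,None],np.ones(len(u))].T).T
    x,y,e=model(p,w[:,:2]); s=(abs(e)<.016)&(w[:,2]>.066)&(w[:,2]<.085)&(x<.02)&(x>-.13)
    print(n,"post",s.sum(),w[s].mean(0),w[s].std(0),x[s].mean(),e[s].mean())
    s=(abs(e-.026)<.004)&(w[:,2]>.02)&(w[:,2]<.036)&(x<-.02)&(x>-.13); print("rail z",np.median(w[s,2]),s.sum())
E
python3 fit.py
```

```text
top [ 0.54449678 -0.070871    0.2921406   0.02499871] 2016 0.003769510105567928 [0.01876315 0.0312309 ]
entry 1 326 0.0249
entry -1 325 -0.0252
arc 1 428 0.0251
arc -1 233 -0.0248
exit 1 256 0.0249
exit -1 285 -0.025
min x -0.1349025448085571 max y 0.2149721203400183
side [ 0.54506315 -0.06967032  0.29342283  0.02484176] 2186 0.0038121124170850313 [0.01857823 0.03109967]
entry 1 244 0.0247
entry -1 306 -0.0251
arc 1 449 0.025
arc -1 256 -0.0246
exit 1 351 0.0247
exit -1 400 -0.0248
min x -0.13449905321101877 max y 0.21499287035454703
top post 42 [ 0.48807398 -0.08728995  0.07288742] [0.00368004 0.00368918 0.00259398] -0.05876083973032841 -0.0005266594958766468
rail z 0.027063193132584318 190
side post 52 [ 0.48891735 -0.08592362  0.07148571] [0.00374779 0.00379461 0.0019775 ] -0.05755970007537747 -0.0015922050405748776
rail z 0.026063350044300715 141
```

```bash
cat >> h.py <<'E'
L=np.array([.5447,-.0703,.2928]); Z=.064; ARC=.08*np.pi/2
def ori(th):
    f=(th+np.pi/2)/2; return np.pi*np.array([np.cos(f),np.sin(f),0])
def path(s,z=Z):
    if s<0: x,y,a=s,0,0
    elif s<ARC: a=s/.08; x,y=.08*np.sin(a),.08-.08*np.cos(a)
    else: x,y,a=.08,.08+s-ARC,np.pi/2
    c,t=np.cos(L[2]),np.sin(L[2])
    return np.array([L[0]+c*x-t*y,L[1]+t*x+c*y,z]),ori(L[2]+a)
def push(s,rate,lim):
    pos,o=path(s); hit=manip.move_straight(pos,o,rate=rate,force_limit=lim)
    a=L[2]+np.clip(s/.08,0,np.pi/2); F=monitor.read_ft_force()
    print(f"s={s:.3f} hit={hit} t={monitor.read_time_s():.1f} Ftan={F@[np.cos(a),np.sin(a),0]:.1f} Flat={F@[-np.sin(a),np.cos(a),0]:.1f} Fz={F[2]:.1f}")
    return hit
E
python3 - <<'E'
from h import *
for s in(-.0585,0,.06,ARC,.2): print(s,path(s)[0],manip.solve_ik(*path(s)))
manip.reach(*path(-.0585,.17)); eoat.move_gripper(.024); print(monitor.read_opening())
hit=manip.move_straight(path(-.0585)[0],rate=.08,force_limit=4); print(hit,monitor.read_eef_pos(),monitor.read_ft_force(),monitor.read_time_s())
im,_=get_image("side"); cv2.imwrite("pics/side1.png",cv2.resize(im[130:290,180:400,::-1],None,fx=3,fy=3,interpolation=cv2.INTER_CUBIC))
E
```

```text
-0.0585 [ 0.48868979 -0.0871851   0.064     ] [-2.84735399e-01 -4.37012144e-02  2.12779874e+00 -4.44089210e-16
  1.05749513e+00 -5.77535399e-01]
0 [ 0.5447 -0.0703  0.064 ] [-2.26101285e-01  7.26278410e-02  2.00998831e+00 -4.44089210e-16
  1.05897650e+00 -5.18901285e-01]
0.06 [ 0.59071473 -0.03400913  0.064     ] [-1.48221245e-01  1.60883251e-01  1.91270955e+00 -4.44089210e-16
  1.06799985e+00 -1.19102124e+00]
0.12566370614359174 [0.59820442 0.02938589 0.064     ] [-4.05294193e-02  1.75565244e-01  1.89587712e+00 -4.44089210e-16
  1.07015029e+00 -1.90412575e+00]
0.2 [0.57674843 0.10055839 0.064     ] [ 8.09367667e-02  1.48137149e-01  1.92717376e+00 -4.44089210e-16
  1.06628174e+00 -1.78265956e+00]
0.024175087943309307
False [ 0.4891936  -0.08734535  0.06464593] [0.23522121 0.34307289 0.54027065] 6.025
```

View pics/side1.png

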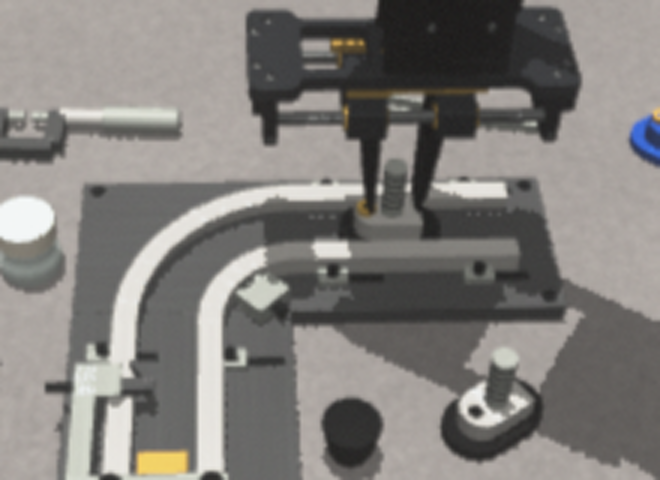

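The post at (395,190) stands between the two fingers (370 and 430), and the fingertips clear the body. I'll start pushing along the entry lane and into the bend.

```bash
python3 - <<'E'
from h import *
ok=True
if not push(-.045,.02,8) and not push(-.005,.03,8):
    for s in np.arange(.005,ARC+.001,.01):
        if push(s,.025,8): break
print(monitor.read_eef_pos())
E
```

```text
s=-0.045 hit=False t=6.9 Ftan=0.8 Flat=-0.1 Fz=-0.0
s=-0.005 hit=False t=8.4 Ftan=0.7 Flat=0.3 Fz=-0.0
s=0.005 hit=False t=8.9 Ftan=0.6 Flat=-0.3 Fz=0.6
s=0.015 hit=False t=9.5 Ftan=0.8 Flat=0.5 Fz=0.0
s=0.025 hit=False t=10.0 Ftan=0.2 Flat=0.6 Fz=-0.1
s=0.035 hit=False t=10.6 Ftan=-0.4 Flat=-0.2 Fz=0.3
s=0.045 hit=False t=11.1 Ftan=-3.1 Flat=1.0 Fz=2.4
s=0.055 hit=False t=11.7 Ftan=-3.7 Flat=-0.1 Fz=0.2
s=0.065 hit=False t=12.2 Ftan=-1.6 Flat=-1.3 Fz=-0.7
s=0.075 hit=False t=12.8 Ftan=-1.7 Flat=-0.7 Fz=0.0
s=0.085 hit=False t=13.3 Ftan=-1.7 Flat=0.2 Fz=-0.7
s=0.095 hit=False t=13.9 Ftan=-0.5 Flat=0.7 Fz=0.0
s=0.105 hit=False t=14.4 Ftan=0.5 Flat=-0.5 Fz=-0.0
s=0.115 hit=False t=15.0 Ftan=-0.1 Flat=-0.5 Fz=-0.8
s=0.125 hit=False t=15.5 Ftan=0.9 Flat=-0.0 Fz=0.4
[0.59841596 0.02878321 0.06399911]
```

```bash
python3 - <<'E'
from h import *
for s in np.arange(.131,.24,.006):
    if push(s,.015,8): break
p=monitor.read_eef_pos(); print(model(L,p[None,:2])[1], p, monitor.read_ft_force())
manip.hold(.2); print(monitor.read_ft_force())
im,_=get_image("side"); cv2.imwrite("pics/side2.png",cv2.resize(im[180:340,150:370,::-1],None,fx=3,fy=3,interpolation=cv2.INTER_CUBIC))
E
```

```text
s=0.131 hit=False t=16.1 Ftan=-0.6 Flat=-0.5 Fz=-1.0
s=0.137 hit=False t=16.6 Ftan=-0.2 Flat=-0.2 Fz=0.1
s=0.143 hit=False t=17.2 Ftan=0.1 Flat=-0.5 Fz=-0.6
s=0.149 hit=False t=17.7 Ftan=0.6 Flat=0.3 Fz=-1.1
s=0.155 hit=False t=18.3 Ftan=-3.0 Flat=0.7 Fz=0.0
s=0.161 hit=False t=18.8 Ftan=-2.7 Flat=-1.2 Fz=0.4
s=0.167 hit=False t=19.4 Ftan=-1.6 Flat=-0.7 Fz=0.7
s=0.173 hit=False t=19.9 Ftan=0.2 Flat=1.1 Fz=-0.1
s=0.179 hit=False t=20.5 Ftan=-0.2 Flat=-0.6 Fz=0.3
s=0.185 hit=False t=21.0 Ftan=-1.4 Flat=0.8 Fz=-0.3
s=0.191 hit=False t=21.6 Ftan=-0.5 Flat=-0.6 Fz=0.1
s=0.197 hit=False t=22.1 Ftan=-1.6 Flat=-0.6 Fz=1.2
s=0.203 hit=False t=22.7 Ftan=-2.1 Flat=0.3 Fz=0.5
s=0.209 hit=True t=23.0 Ftan=-4.6 Flat=0.4 Fz=1.6
[0.15761094] [0.57573864 0.10367419 0.06396389] [ 0.94526332 -4.47701816  1.58964508]
[ 1.95200841 -2.12185355  1.30266179]
```

View pics/side2.png

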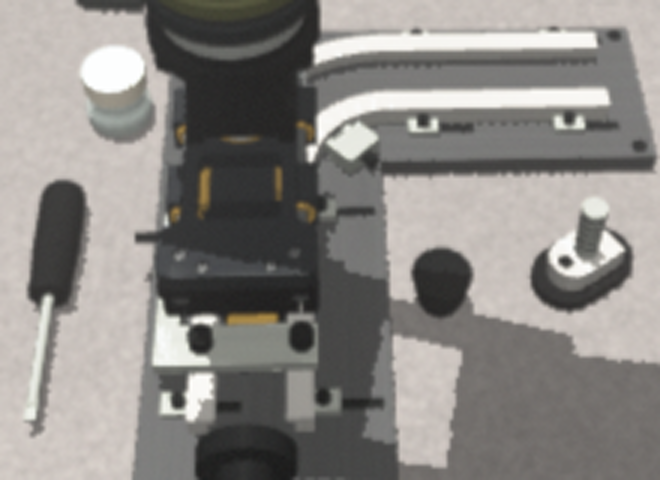

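The gripper hides the carrier at (240,230). The force trip near y=0.153 looks like the stop, so I'll back off inside the cage gap, lift and check.

```bash
python3 - <<'E'
from h import *
p=monitor.read_eef_pos(); th=L[2]+np.pi/2; u=np.array([np.cos(th),np.sin(th),0])
manip.move_straight(p-.004*u,rate=.03); print(monitor.read_ft_force())
q=p-.004*u; q[2]=.17; manip.move_straight(q,rate=.1)
manip.reach(path(-.03,.2)[0],ori(th)); print(monitor.read_time_s())
ims=[]
im,d=get_image("top"); ims.append(cv2.resize(im[150:240,140:260,::-1],(640,480),interpolation=cv2.INTER_CUBIC)[:300])
cv2.imwrite("pics/top3.png",cv2.resize(im[150:235,150:262,::-1],(784,595),interpolation=cv2.INTER_CUBIC))
im,_=get_image("side"); cv2.imwrite("pics/side3.png",cv2.resize(im[230:330,170:300,::-1],(780,600),interpolation=cv2.INTER_CUBIC))
for n in("top","side"):
    im,d=get_image(n); c=get_calibration(n); K=c["camera_matrix"];T=np.linalg.inv(c["camera_from_world"])
    v,uu=np.nonzero(d>0); z=d[v,uu]
    w=(T[:3]@np.c_[(np.c_[uu,v,np.ones(len(uu))]@np.linalg.inv(K).T)*z[:,None],np.ones(len(uu))].T).T
    x,y,e=model(L,w[:,:2]); s=(abs(e)<.016)&(w[:,2]>.06)&(w[:,2]<.085)&(y>.06)&(y<.2)
    print(n,"post",s.sum(),y[s].mean(),e[s].mean(),w[s,2].max())
E
```

```text
[-0.49946247 -0.14703778  0.21782536]
25.4917
top post 48 0.15222116115203607 -0.003113989143819582 0.07842053954948192
side post 96 0.15457083281418607 -0.002119091815052826 0.0750633853551469
```

View pics/top3.png

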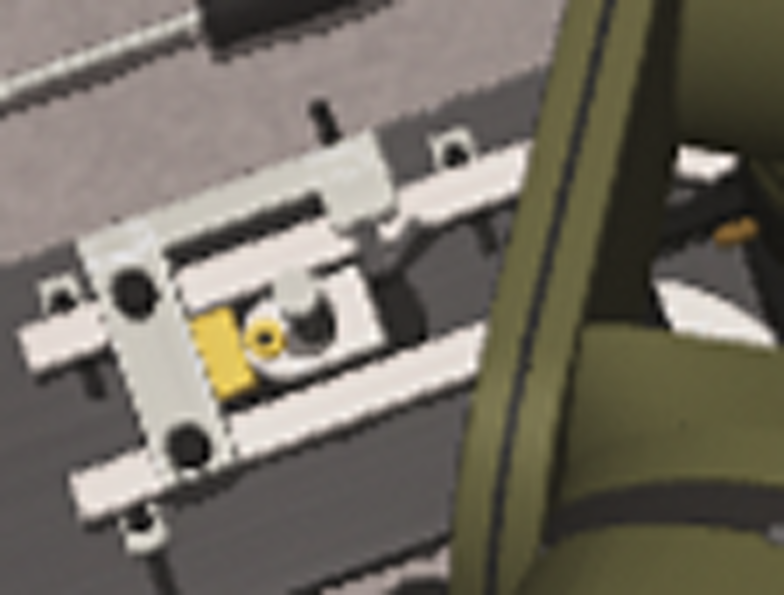

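View pics/side3.png

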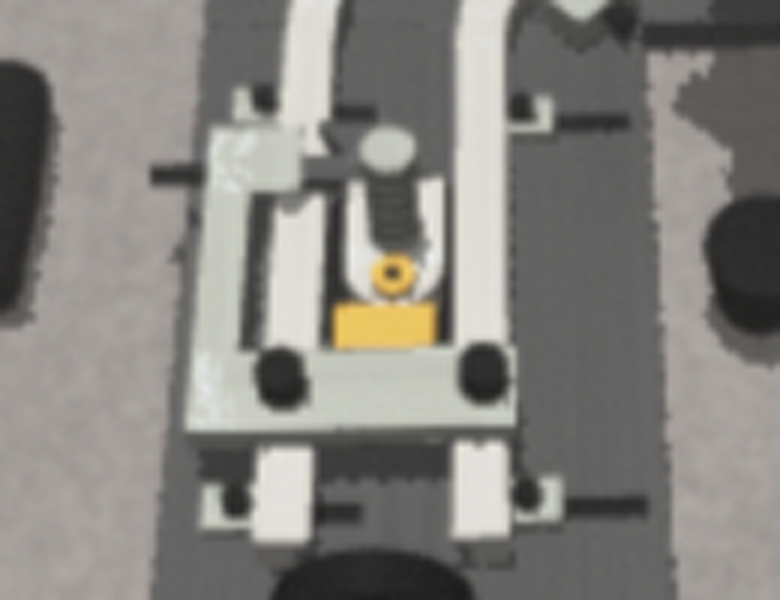

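Both views show the nose against the brass pad (top (235,350)). The latch tongue is back out in the lane behind the square back (side (345,170)), and the arm is clear. I'm handing it in.

```bash
python3 -c "
from station import *
print(monitor.read_ft_force()); print(job.finish_job())"
```

```text
[-0.04841165  0.08108757  0.32139532]
the job is handed in; nothing more can be done
None
```

The job is handed in: both camera views showed the carrier against the stop with the latch out behind it and the gripper clear, but the system returned no verdict.

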